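# Point-and-check of the sample tubes

## Task

Do the point-and-check of the donor's sample tubes: point straight down at the yellow-capped tube in the dark grey rack, with the fingertips just above the middle of its cap (at most about 5 cm) and not touching it, and stay there for two seconds; then rise clear, so that no other tube is pointed at on the way, and do the same at the blue-capped tube. Then press the green button all the way down to confirm, let it come back up and move clear: never touch the tubes or the rack, leave the red button alone, and leave everything else on the table where it stands.

Things in the scene. Friction and masses are not known exactly. Their poses are not given: they have to be found in the camera images.
- rack: dark grey block that holds five upright sample tubes in one row; 60 mm (its x) by 210 mm (its y) by 60 mm high, fixed to the table; origin at the centre of its underside. The tubes stand in 16 mm square holes, 50 mm deep, in a row along its y at -88, -44, 0, 44 and 88 mm; which tube is in which hole varies
- yellow_cap (a point): centre of the top of the yellow cap of a loose glass sample tube standing in the rack (tube 13 mm across, cap 18 mm across and 20 mm high; the tube is 105 mm long, 55 mm of it above the rack, so the cap's top is 115 mm above the table) - to be pointed at first
- blue_cap (a point): centre of the top of the blue cap of a loose glass sample tube standing in the rack (tube 13 mm across, cap 18 mm across and 20 mm high; the tube is 105 mm long, 55 mm of it above the rack, so the cap's top is 115 mm above the table) - to be pointed at second
- red_cap (a point): centre of the top of the red cap of a loose glass sample tube standing in the rack (tube 13 mm across, cap 18 mm across and 20 mm high; the tube is 105 mm long, 55 mm of it above the rack, so the cap's top is 115 mm above the table) - not to be pointed at
- green_cap (a point): centre of the top of the green cap of a loose glass sample tube standing in the rack (tube 13 mm across, cap 18 mm across and 20 mm high; the tube is 105 mm long, 55 mm of it above the rack, so the cap's top is 115 mm above the table) - not to be pointed at
- white_cap (a point): centre of the top of the white cap of a loose glass sample tube standing in the rack (tube 13 mm across, cap 18 mm across and 20 mm high; the tube is 105 mm long, 55 mm of it above the rack, so the cap's top is 115 mm above the table) - not to be pointed at
- confirm_top (a point): centre of the top of the green round push button (the one to press), 40 mm across, on a fixed grey box 80 x 80 x 36 mm; the button's top stands 50 mm above the table when up. The two boxes stand to the robot's right, one nearer and one farther; which is which varies
- confirm (a joint): how far the green button is pressed: 0 up, 0.006 m fully down; it is a spring button pressed straight down that starts to move at 1.5 N and takes about 5 N to go fully down, and springs back up
- cancel_top (a point): centre of the top of the red round push button (leave alone), 40 mm across, on a fixed grey box 80 x 80 x 36 mm; the button's top stands 50 mm above the table when up. The two boxes stand to the robot's right, one nearer and one farther; which is which varies
- cancel (a joint): how far the red button is pressed: 0 up, 0.006 m fully down; it is a spring button pressed straight down that starts to move at 1.5 N and takes about 5 N to go fully down, and springs back up
- water_bottle: loose clear water bottle, 64 mm across, 200 mm high, blue label; origin at the centre of its underside; leave alone
- sanitiser: loose blue hand sanitiser bottle with white pump, 66 mm across, 166 mm high; origin at the centre of its underside; leave alone
- paper_cup: loose white cup, 72 mm across the rim, 85 mm high; origin at the centre of its underside; leave alone
- swab_jar: loose white jar with orange lid, 70 mm across, 80 mm high; origin at the centre of its underside; leave alone
- tape_roll: loose roll of cream tape lying flat, 68 mm across, 25 mm high; origin at the centre of its underside; leave alone
- yellow_tube: the same loose tube with the yellow cap; origin at the centre of its foot, 105 mm below the cap's top; it stays in the rack untouched
- blue_tube: the same loose tube with the blue cap; origin at the centre of its foot, 105 mm below the cap's top; it stays in the rack untouched
- red_tube: the same loose tube with the red cap; origin at the centre of its foot, 105 mm below the cap's top; it stays in the rack untouched
- green_tube: the same loose tube with the green cap; origin at the centre of its foot, 105 mm below the cap's top; it stays in the rack untouched
- white_tube: the same loose tube with the white cap; origin at the centre of its foot, 105 mm below the cap's top; it stays in the rack untouched
- confirm_box: the fixed grey box under the green button, 80 x 80 x 36 mm; origin at the centre of its underside
There are look-alikes about, which are no part of the job. Leave any pink look-alike of the part that bears cancel_top alone.

How it is judged:
By the outcome, as a careful person would: the job done as asked, in the order asked, and still so for the second after the job is handed in, with the robot touching nothing.
It also fails if it takes over 51 s, if anything falls off the work surface, if the arm or the gripper's body presses on something with over 40 N, if the wrist force passes 120 N, or if a joint passes its speed limit or range.

## Robot

A 6-joint arm with a two-finger parallel gripper is mounted at the origin on the work surface. World frame = base frame: x ahead of the robot, y to its left, z up, the work surface at z = 0. Lengths are in m, angles in rad, forces in N, time in s.
With the tool pointing down it reaches from about 0.25 to 0.85 m from the base axis. Payload 12.5 kg.
Tool frame: the origin (TCP) lies at the very end of the fingers, on their centre line; the grasp point (between the pads) lies env.hold_point_z behind it (env.hold_point_z is the distance from the TCP to the grasp point, in m); z points along the fingers, y is the line along which they close (so a half turn about z gives the same grasp; the last joint's range is limited). The gripper opens to 93 mm and grips with 3 to 60 N. Pads are 15 mm wide; open, the fingers measure 128 mm over their backs; the gripper's body (75 mm by 188 mm) begins 65 mm behind the grasp point.
Start: joints at [-1.309, 0.351, 1.652, -0, 1.139, -0.085], TCP at [0.187, -0.517, 0.219] pointing down, gripper open.
Joint ranges: [-2.75, 2.75], [-0.79, 2.1], [0.01, 2.65], [-1.57, 4.71], [0.07, 3.14], [-2.87, 2.87]. Speed limits (rad/s): [2.22, 2.22, 2.79, 3.14, 3.14, 3.14].

## Interface

Orientations are given as [roll, pitch, yaw] about the fixed x, y, z axes, in that order (R = Rz(yaw) Ry(pitch) Rx(roll)).
In Python, from plant import env, release, clamp, readout, cams gives the robot as it stands. The module is installed in compiled form; this text tells all that it offers. Calls block until the motion is done:
- env.move_to(position, orientation): joint-space move of the TCP to a pose.
- env.move_l(position, attitude=None, vel=0.15): straight line of the TCP; attitude=None keeps the orientation; vel is the mean speed in m/s.
- env.set_joints(angles): joint-space move.
- release() and clamp(): open the fingers fully, or close them until they stop; the grip force is fixed at half the most.
- env.dwell(seconds).
- env.inverse_kinematics(position, orientation): joint angles nearest the present ones, or None.
- readout.read_state(): the state.
- cams.snapshot(name): name is "scene" or "top" or "wrist"; returns the picture (384x512x3 uint8, blue, green, red); there is no depth.
- cams.get_calibration(name): a dict with "K" (3x3 intrinsics, pixels), "R" (3x3) and "t" (3): a world point X has camera coordinates R X + t. Camera axes: x right, y down, z forward; pixel columns grow to the right and rows downward; lengths in m; the calibration is good to about 2 mm. A picture is of the moment at which its call begins: read the wrist's pose just before it. get_calibration takes no time and is no camera call; for the wrist camera it gives the pose at the moment of the call.
A pose or a line that the arm cannot do raises env.PlanningError and nothing moves.
- env.hand_in(): hands the job in; it is judged then, once.
The state is a dict: "clock": time; "joints": joint angles; "dq": joint speeds; "joint_efforts": joint torques, N m; "tool_pos": TCP position; "eef_rot": TCP orientation; "ft_force": force on the tool from outside, world axes, zero at the start; "torque": the same for the moment, N m; "opening": opening from 0.0 (shut) to 1.0 (fully open); "grasp_force": force on a finger pad.
Only numpy, scipy, OpenCV 4.12 (cv2) and the standard library are available. Lean on these libraries where they do the work, as an engineer would, in place of code of your own. Each camera call takes 0.05 s, during which the arm holds its last target. There are 200 camera calls.

## Working session

There is one attempt and no reset: what is moved stays moved. The work goes in short steps, each a Python script; the robot and the scene stay as the last script left them, time stands still between calls to the robot, and variables do not carry over. Pictures are saved under pics/ and viewed, at most 10 in all, crops included, and the job is handed in when it is done.

```bash
mkdir -p pics; python3 - <<'E'
from plant import env, readout, cams
import cv2
for n in("scene","top"):
    cv2.imwrite(f"pics/{n}1.png",cams.snapshot(n)); c=cams.get_calibration(n); print(n,c["K"].round(1).tolist(),(-c["R"].T@c["t"]).round(3))
s=readout.read_state(); print(s["clock"],s["tool_pos"],s["eef_rot"],s["opening"],env.hold_point_z)
E
```

```text
scene [[355.0, 0.0, 249.3], [0.0, 355.0, 188.0], [0.0, 0.0, 1.0]] [ 0.855 -0.427  0.796]
top [[458.2, 0.0, 250.1], [0.0, 458.2, 183.9], [0.0, 0.0, 1.0]] [0.289 0.029 1.566]
0.1 [ 0.18688087 -0.51697364  0.21818369] [-3.14062388e+00 -5.92582266e-05  3.46829734e-01] 1.0025853868989048 0.0188
```

View pics/scene1.png

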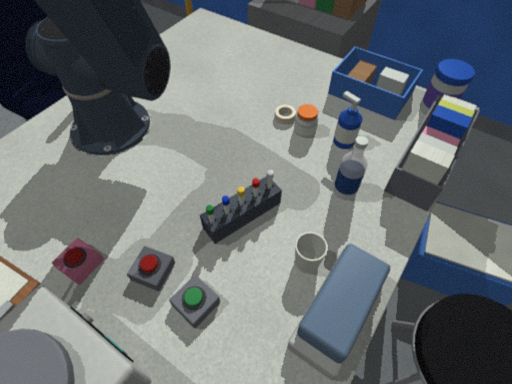

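View pics/top1.png

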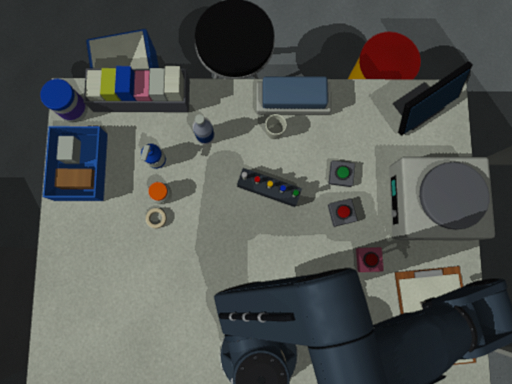

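The scene view shows the caps in order green (209,209), blue (226,200), yellow (241,191), red (256,183) and white (270,174). It also shows the green button (193,297), the red one (149,263) and a pink-boxed look-alike (75,257). In the top view yellow is at about (270,184), blue (283,188) and the green button (343,173).

```bash
cat > loc.py <<'E'
from plant import env, readout, cams
import cv2, numpy as np
H={"yellow":(20,35),"blue":(110,128),"green":(50,85),"red":(0,8)}
def blob(img,col,px,r=9):
    h=cv2.cvtColor(img,cv2.COLOR_BGR2HSV); lo,hi=H[col]
    m=cv2.inRange(h,(lo,110,70),(hi,255,255))
    if col=="red": m|=cv2.inRange(h,(172,110,70),(180,255,255))
    k=np.zeros_like(m); cv2.circle(k,px,r,255,-1)
    n,_,st,c=cv2.connectedComponentsWithStats(m&k)
    i=1+np.argmax(st[1:,4]); return c[i],st[i].tolist()
def ray(c,uv):
    d=c["R"].T@np.linalg.solve(c["K"],[*uv,1.]); return -c["R"].T@c["t"],d
def plane(c,uv,z):
    o,d=ray(c,uv); return o+d*(z-o[2])/d[2]
def tri(a,b):
    (o,d),(p,e)=a,b; s=np.linalg.lstsq(np.c_[d,-e],p-o,rcond=None)[0]
    x,y=o+d*s[0],p+e*s[1]; return (x+y)/2,np.linalg.norm(x-y)
E
python3 - <<'E'
from loc import *
I={n:cv2.imread(f"pics/{n}1.png") for n in("scene","top")}; C={n:cams.get_calibration(n) for n in I}
for name,col,s,t,z,r in [("g","green",(209,208),(295,192),.115,6),("b","blue",(226,200),(283,188),.115,6),("y","yellow",(241,190),(270,184),.115,6),("r","red",(256,183),(258,180),.115,6),("confirm","green",(193,297),(343,173),.05,13),("cancel","red",(149,263),(344,212),.05,13)]:
    a,sa=blob(I["scene"],col,s,r); b,sb=blob(I["top"],col,t,r)
    X,e=tri(ray(C["scene"],a),ray(C["top"],b))
    print(name,a.round(1),sa,b.round(1),sb,"tri",X.round(4),round(e,4),"plane top",plane(C["top"],b,z).round(4),"scene",plane(C["scene"],a,z).round(4))
E
```

```text
g [209.1 207.7] [206, 205, 7, 6, 33] [295.4 192.2] [293, 190, 6, 6, 24] tri [ 0.5159 -0.1174  0.1151] 0.0008 plane top [ 0.5162 -0.1171  0.115 ] scene [ 0.5156 -0.1177  0.115 ]
b [225.4 199.9] [222, 196, 8, 9, 59] [282.5 187.5] [280, 185, 6, 6, 32] tri [ 0.5317 -0.0767  0.1109] 0.0011 plane top [ 0.5314 -0.076   0.115 ] scene [ 0.5333 -0.0792  0.115 ]
y [240.7 190.9] [237, 187, 8, 10, 56] [269.5 183.2] [267, 180, 6, 7, 33] tri [ 0.5458 -0.0349  0.1101] 0.0009 plane top [ 0.5452 -0.0344  0.115 ] scene [ 0.5477 -0.0381  0.115 ]
r [255.6 182.5] [252, 178, 8, 10, 56] [256.6 178.6] [254, 176, 6, 6, 30] tri [0.5606 0.0067 0.1095] 0.001 plane top [0.56   0.0071 0.115 ] scene [0.5627 0.0029 0.115 ]
confirm [192.8 296.2] [184, 288, 19, 18, 263] [342.5 172. ] [337, 167, 12, 11, 104] tri [ 0.5963 -0.2841  0.0491] 0.0006 plane top [ 0.5963 -0.2836  0.05  ] scene [ 0.5965 -0.2845  0.05  ]
cancel [148.4 262.8] [140, 255, 18, 17, 240] [343.3 211.4] [338, 206, 12, 12, 114] tri [ 0.4627 -0.2827  0.0488] 0.0003 plane top [ 0.4626 -0.2823  0.05  ] scene [ 0.4632 -0.283   0.05  ]
```

Spacing (44 mm) and heights fit the given sizes, so I move.

```bash
python3 - <<'E'
from loc import *
from plant import clamp
Y=np.array([.5455,-.0348]); B=np.array([.5315,-.0763]); p=np.array([.943,-.335])
R=[np.pi,0,.347]
P=lambda xy,z:[float(xy[0]),float(xy[1]),z]
def rep(t): s=readout.read_state(); print(t,round(s["clock"],2),s["tool_pos"].round(4),np.round(s["eef_rot"],3),np.round(s["ft_force"],1),round(s["opening"],3))
clamp(); rep("closed")
env.move_to(P(Y-.10*p,.28),R)
env.move_l(P(Y,.28),R,.2); env.move_l(P(Y,.137),R,.1); rep("yellow")
cv2.imwrite("pics/y.png",cams.snapshot("scene")[130:270,140:330].repeat(4,0).repeat(4,1))
env.dwell(2.5); rep("yellow")
env.move_l(P(Y,.26),R,.15)
E
```

```text
closed 1.55 [ 0.1869 -0.5173  0.2187] [3.142 0.    0.347] [ 0.   0.1 -0.2] 0.004
yellow 5.88 [ 0.5458 -0.0348  0.1375] [ 3.141e+00 -1.000e-03  3.470e-01] [0.  0.3 0.1] 0.002
yellow 8.43 [ 0.5455 -0.0348  0.137 ] [-3.142 -0.     0.347] [-0.8  0.4  0. ] -0.001
```

View pics/y.png

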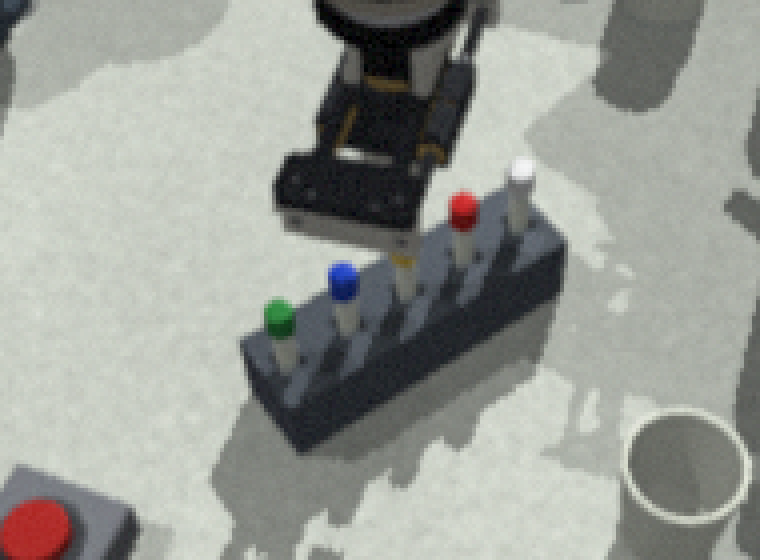

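The picture shows the gripper over yellow, which is partly hidden at (403,260) in the crop, with a wide block extending left of it. I'm checking where the TCP projects before going on.

```bash
python3 - <<'E'
from loc import *
c=cams.get_calibration("scene")
def pr(X): q=c["K"]@(c["R"]@X+c["t"]); return q[:2]/q[2]
for z in(.115,.137,.156,.221): print(z,((pr(np.array([.5455,-.0348,z]))-[140,130])*4).round())
u=np.array([.34,-.94,0])
for a in(-.094,-.0175,.0175,.094): print(a,((pr(np.array([.5455,-.0348,.221])+a*u)-[140,130])*4).round(),((pr(np.array([.5455,-.0348,.137])+a*u)-[140,130])*4).round())
im=cams.snapshot("scene"); s=readout.read_state(); P=s["tool_pos"]; a=pr(P); print(P,a)
b=pr(P-[0,0,.084])
cr=im[60:230,130:330].copy().repeat(4,0).repeat(4,1); q=lambda v:tuple(int(x) for x in (v-[130,60])*4)
cv2.drawMarker(cr,q(a),(255,0,255),0,20,1); 
for t in(-.0175,.0175): cv2.drawMarker(cr,q(pr(P+t*u)),(0,255,255),1,12,1)
w=cams.snapshot("wrist")
cv2.imwrite("pics/r.png",cr[:600]); cv2.imwrite("pics/w.png",w)
E
```

```text
0.115 [403. 238.]
0.137 [402. 216.]
0.156 [401. 196.]
0.221 [397. 121.]
-0.094 [442.   1.] [443.  99.]
-0.0175 [405.  98.] [410. 193.]
0.0175 [387. 146.] [393. 240.]
0.094 [344. 260.] [354. 349.]
[ 0.54504404 -0.03473286  0.25892326] [238.32392053 148.07458522]
```

View pics/r.png

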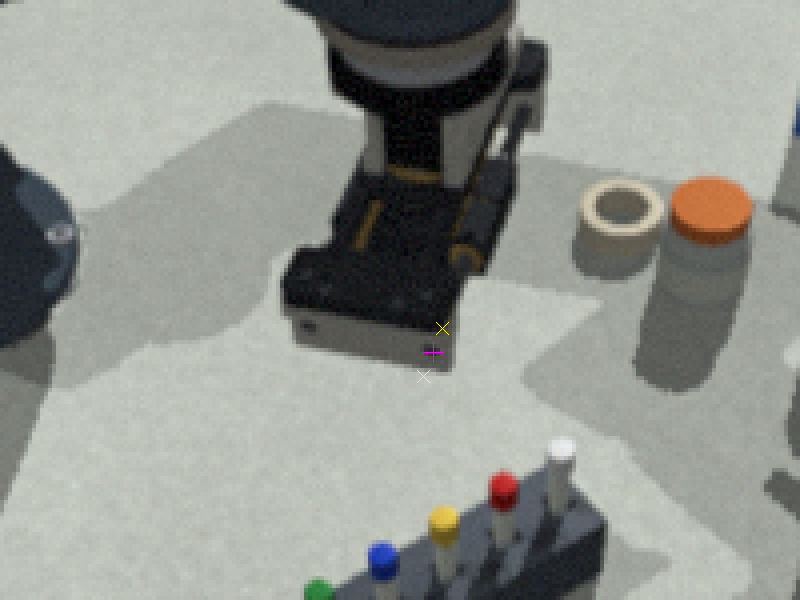

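View pics/w.png

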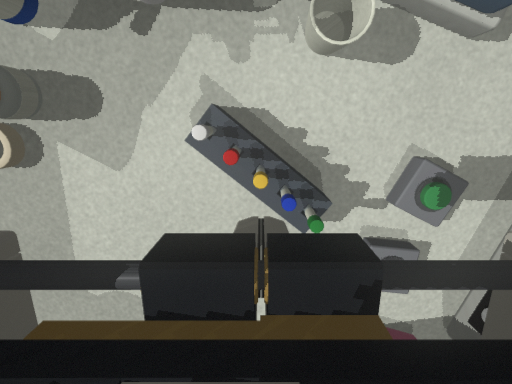

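The projection explains it: the wide block is the near end of the gripper body (188 mm along the closing line), which hides the thin fingers. TCP and yellow cap agree. The wrist view shows yellow (260,180), blue (289,203) and green button (436,196), so I check these against my points and continue.

```bash
python3 - <<'E'
from loc import *
w=cv2.imread("pics/w.png"); c=cams.get_calibration("wrist")
for col,px,z,r in[("yellow",(260,180),.115,9),("blue",(288,203),.115,9),("green",(436,197),.05,20)]:
    a,s=blob(w,col,px,r); print(col,a.round(1),s,plane(c,a,z).round(4))
B=np.array([.5315,-.0763]); p=np.array([.943,-.335]); R=[np.pi,0,.347]
P=lambda xy,z:[float(xy[0]),float(xy[1]),z]
def rep(t): s=readout.read_state(); print(t,round(s["clock"],2),s["tool_pos"].round(4),np.round(s["ft_force"],1))
env.move_l(P(B,.26),R,.15); env.move_l(P(B,.137),R,.1); env.dwell(2.6); rep("blue")
env.move_l(P(B,.26),R,.15); env.move_l(P(B+.09*p,.26),R,.2)
for y in(np.pi/2,-np.pi/2): 
    q=env.inverse_kinematics([.596,-.284,.12],[np.pi,0,y]); print(y,None if q is None else np.round(q,2))
print(readout.read_state()["joints"].round(2))
E
```

```text
yellow [259.9 179.9] [253, 172, 15, 17, 209] [ 0.5458 -0.0337  0.115 ]
blue [288.1 202.5] [281, 194, 16, 18, 213] [ 0.5315 -0.0743  0.115 ]
green [430.9 196.9] [421, 185, 22, 25, 381] [ 0.5921 -0.2751  0.05  ]
blue 13.92 [ 0.5315 -0.0763  0.137 ] [ 0.3  0.9 -0.3]
1.5707963267948966 [-0.52  0.65  1.43  0.    1.06 -0.52]
-1.5707963267948966 [-0.52  0.65  1.43 -0.    1.06  2.63]
[-0.25  0.45  1.4   0.    1.29  0.98]
```

Wrist view agrees for both caps to 2 mm; its green mask is partial (shading), while scene and top agree to 1 mm. Now press.

```bash
python3 - <<'E'
from loc import *
R=[np.pi,0,np.pi/2]; x,y=.5963,-.284
S=readout.read_state
env.move_to([x,y,.20],R); env.move_l([x,y,.056],R,.1); env.dwell(.3)
f0=S()["ft_force"][2]; z=.051; k=0
while z>.036:
    env.move_l([x,y,z],R,.02); env.dwell(.1); s=S(); f=s["ft_force"][2]-f0
    print(round(z,4),s["tool_pos"].round(4),round(f,1),round(s["clock"],1))
    if f>12 or s["clock"]>40: break
    z-=.001
cv2.imwrite("pics/press.png",cams.snapshot("scene")[200:340,90:280].repeat(4,0).repeat(4,1))
env.dwell(.3); env.move_l([x,y,.06],R,.04); env.dwell(.2); env.move_l([x,y,.20],R,.15); print(S()["clock"])
cv2.imwrite("pics/after.png",cams.snapshot("scene"))
E
```

```text
0.051 [ 0.5963 -0.284   0.051 ] 0.8 19.2
0.05 [ 0.5964 -0.2841  0.0502] 1.9 19.6
0.049 [ 0.5964 -0.2841  0.0491] 2.4 19.9
0.048 [ 0.5964 -0.284   0.0481] 2.0 20.3
0.047 [ 0.5964 -0.2841  0.0471] 4.8 20.6
0.046 [ 0.5964 -0.284   0.0461] 4.2 21.0
0.045 [ 0.5964 -0.284   0.0451] 5.3 21.3
0.044 [ 0.5964 -0.2841  0.0443] 7.5 21.7
0.043 [ 0.5965 -0.2841  0.0442] 15.1 22.0
24.225
```

View pics/after.png

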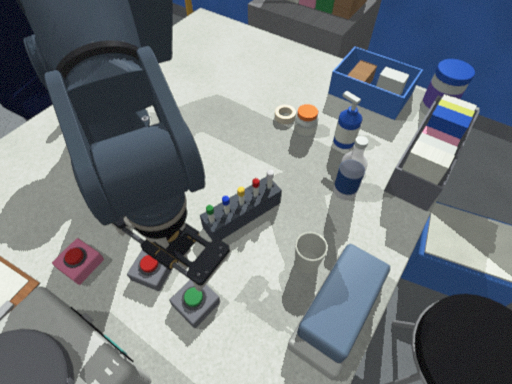

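The force curve shows the button bottoming out (hard stop at 6 mm, 15 N). The picture shows it up again at (193,297), the tubes and all objects where they were, and the arm clear.

```bash
python3 -c "
from plant import env
env.dwell(.3); print(env.hand_in())"
```

```text
the job is handed in; nothing more can be done
None
```

I pointed at the yellow cap, then the blue, for over two seconds each at about 22 mm above the cap. I then pressed the green button to its stop, let it spring back, moved clear and handed the job in at about 25 s.

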